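Draw the collecting tin from under the drying rack with the hook and box it

ROBOT

A 6-joint arm with a two-finger parallel gripper is mounted at the origin on the work surface. World frame = base frame: x ahead of the robot, y to its left, z up, the work surface at z = 0. Lengths are in m, angles in rad, forces in N, time in s.
With the tool pointing down it reaches from about 0.325 to 0.9 m from the base axis. Payload 6.1 kg.
Tool frame: the origin (TCP) lies on the centre line of the jaws, within the pads' length; the fingertips stand 8 mm ahead of it and the grasp point (between the pads) lies 11 mm behind it; z points along the fingers, y is the line along which they close (so a half turn about z gives the same grasp; the last joint's range is limited). The gripper opens to 87 mm and grips with 3 to 60 N. Pads are 19 mm wide; open, the fingers measure 117 mm over their backs; the gripper's body (75 mm by 190 mm) begins 51 mm behind the grasp point.
Start: joints at [1.121, 0.22, 1.526, -0, 1.395, -0.126], TCP at [0.199, 0.593, 0.231] pointing down, gripper open.
Joint ranges: [-2.98, 2.98], [-0.91, 2.08], [0.09, 2.57], [-1.24, 4.39], [0.2, 2.65], [-2.68, 2.68]. Speed limits (rad/s): [2.57, 2.57, 3.01, 3.14, 3.14, 3.14].

INTERFACE

Orientations are given as a unit quaternion [x, y, z, w].
In Python, from cell import * gives the robot as it stands.
- The arm moves only by the tool servo_tool, never from a script. Its argument "motion" is a list that holds one entry, the list of rows, each a list of 7 numbers: the shift along the tool's x, y, z in units of 600 mm (1.0 is 600 mm), then the turn, a rotation vector about the tool's x, y, z in units of pi rad (1.0 is pi rad), then the opening, from 0 (shut) to 1 (fully open). A call has 1 to 8 rows; each row shifts and turns the commanded pose from where the row before left it, along the tool's axes as they then stand; what a row does not reach is not made up. A row lasts 1/8 s, in which the tool goes at most 62.5 mm and 10.7 degrees, less where a joint would pass 70% of its speed; a pose out of reach is approached as far as the arm can. A call with a number of a shift or a turn outside -1 to 1 is refused whole. A call with a gripper value outside its range is refused whole. The fingers move at their own pace and stop on an object; "newtons" is the grip in N (left out, the last holds). Time passes only in rows, so rows that do not move let the fingers close. It gives the time, the measured TCP pose, the force, the opening and the grip force at its end, in the units of the state.
- observe(): the state, without advancing time (a new reading comes with each control period).
- snapshot(name): name is "scene" or "top" or "wrist"; returns a dict with "image" (400x640x3 uint8, red, green, blue), "mtx" (3x3 intrinsics, pixels), "R" (3x3) and "t" (3): a world point X has camera coordinates R X + t; the wrist camera has in their place "mount" (4x4, takes a point from camera to tool coordinates, whose origin is the TCP and whose axes are the flange's). Camera axes: x right, y down, z forward; pixel columns grow to the right and rows downward; lengths in m; the calibration is good to about 2 mm. The wrist camera is an equidistant fisheye: a pixel r from the principal point sees the ray r / f radians off the axis. A picture is of the moment at which its call begins: read the wrist's pose just before it. There is no depth.
- close_job(): hands the job in; it is judged then, once.
The state is a dict: "clock": time; "qpos": joint angles; "joint_velocities": joint speeds; "effort": joint torques, N m; "ee_pos": TCP position; "orientation": TCP orientation; "wrist_force": force on the tool from outside, world axes, zero at the start; "torque": the same for the moment, N m; "gripper_width": finger opening in m; "gripper_force": force on a finger pad.
Only numpy, scipy, OpenCV 4.12 (cv2) and the standard library are available. Lean on these libraries where they do the work, as an engineer would, in place of code of your own. Each camera call takes 0.05 s, during which the arm holds its last target. There are 200 camera calls.

TASK

The square collecting tin has slid under the low drying rack, where the gripper cannot get at it. Pick up the long-handled hook, use it to drag the tin along the desk until it is fully out in front of the rack, and lay the hook back flat on the desk; only then grip the tin, and stand it upright on the cork inside the open box, lowering it rather than dropping it. Do not touch the tin with the gripper until it is out from under the rack, and leave the other things on the desk where they are.

Things in the scene. Friction and masses are not known exactly. Their poses are not given: they have to be found in the camera images.
- hook: Hook tool lying flat, 200 mm long, 20 mm high, 0.15 kg: pale wooden handle 90 long x 18 wide x 20 high, 12 mm square steel shaft, then a steel arm at right angles. Origin: underside of the handle's middle; x axis towards the hooked end, z up; balance at x = 25 mm. The arm spans x = 145 to 155 (dragging face at 145), y = -6 to +50 mm (left, seen from the handle), 20 high. Swaps sides with the box.
- tin: Dented aluminium collecting tin, a closed square box 62 x 62 mm and 42 mm high with rounded edges, about 0.18 kg (varies). Origin: centre of its underside, x and y square to its sides, z up. Starts on the desk under the rack, its near side 15 to 35 mm behind the rack's front edge.
- rack: Low drying rack, fixed: wooden frame 354 mm wide (y), 200 deep (x), brass rods front to back 34 mm apart, on four 14 mm corner posts (front ones at y = -170 and +170); open on all sides. Underside 56, top 64 mm above the desk. Origin: middle of its front edge, at desk level; x axis points into the rack, away from the robot (negative x is in front), y left, z up.
- box: Open pine specimen box lined with cork, fixed to the desk, 170 x 170 mm outside, 156 mm inside, walls 30 mm high and 7 mm thick. Origin: centre of its underside at desk level; the cork floor is 12 mm above it. z up.
- lens: Bystander: hand lens lying flat, 80 mm round with a bone handle, 125 mm long. Origin: under the centre of the round part.
- bottle: Bystander: standing amber glass bottle, 60 mm wide, 120 mm high. Origin: centre of its underside.
- calipers: Bystander: brass calipers lying open, about 150 mm long, 8 mm high. Origin: under the pivot.
- pillbox: Bystander: round aluminium pill tin 47 mm across and 26 mm high, also under the rack, to the left of the square tin (+y of the rack). Origin: centre of its underside.
- weight: Bystander: small brass knobbed weight, 38 mm across, 40 mm high, near the robot on its left. Origin: centre of its underside.
- ammonite: Bystander: ammonite fossil disc 68 mm across, 18 mm high, under the rack at its far left corner. Origin: centre of its underside.
Things that resemble listed ones, but are neither listed nor needed, are in the scene too. Leave any blue or red look-alike of the hook alone.

How it is judged:
By the outcome, as a careful person would: the job done as asked, in the order asked, and still so for the second after the job is handed in, with the robot touching nothing.
It also fails if it takes over 72 s, if anything falls off the work surface, if the arm or the gripper's body presses on something with over 40 N, if the wrist force passes 120 N, or if a joint passes its speed limit or range.

## Working session

There is one attempt and no reset: what is moved stays moved. The work goes in short steps, Python scripts to look and compute and a tool call to move; the robot and the scene stay as the last step left them, time stands still between calls to the robot, and variables do not carry over. Pictures are saved under pics/ and viewed, at most 10 in all, crops included, and the job is handed in when it is done.

Besides the shell and the picture viewer there is one more tool, called after "Request:" as name([rows], argument=value, ...), one row to a line, values as JSON. servo_tool: Moves the arm, as the interface text tells. Shifts and turns lie within -1 to 1; 1 stands for 600 mm of shift or pi rad of turn. Its arguments: {"type":"object","properties":{"motion":{"type":"array"},"newtons":{"type":"number"}},"required":["motion"]}

```bash
mkdir -p pics; ls; cat > h.py <<'E'
from cell import *
import numpy as np, cv2
from scipy.spatial.transform import Rotation as Rn
def ray(s,u,v):
    K=s["mtx"];d=np.linalg.inv(K)@[u,v,1];R=np.array(s["R"]);t=np.array(s["t"])
    return -R.T@t,R.T@d
def onplane(s,u,v,z):
    o,d=ray(s,u,v);return o+d*(z-o[2])/d[2]
def proj(s,X):
    p=np.array(s["mtx"])@(np.array(s["R"])@X+np.array(s["t"]));return p[:2]/p[2]
def save(n,im,k=1):
    cv2.imwrite(f"pics/{n}.png",cv2.cvtColor(cv2.resize(im,None,fx=k,fy=k),cv2.COLOR_RGB2BGR))
E
python3 - <<'E'
from h import *
import pickle
o=observe();print(o)
for n in("top","scene"):
    s=snapshot(n);pickle.dump(s,open(n+".pkl","wb"));save(n,s["image"],1.25);print(n,np.round(s["mtx"],1).tolist(),np.round(-np.array(s["R"]).T@s["t"],3),np.round(s["R"],2).tolist())
E
```

```text
pics
{'clock': 0.0, 'qpos': array([ 1.12091438e+00,  2.21227951e-01,  1.52760183e+00,  3.53880884e-05,
        1.39468102e+00, -1.26107313e-01]), 'joint_velocities': array([ 0.00023849,  0.00023698, -0.00014306,  0.00085299, -0.00095321,
       -0.0003065 ]), 'effort': array([ 4.61560739e-04, -4.94596481e+01, -3.87384403e+01,  6.99812011e-02,
        5.67118416e-02, -1.35446603e-04]), 'ee_pos': array([0.19857856, 0.59198777, 0.22944101]), 'orientation': array([ 1.61184132e-01,  9.86923885e-01, -9.14628801e-04, -2.89106123e-04]), 'wrist_force': array([0.57108611, 0.46773488, 0.03258021]), 'torque': array([ 0.00241289, -0.01283535,  0.00594623]), 'gripper_force': 0.0, 'gripper_width': 0.08679400020757257}
top [[415.9, 0.0, 313.8], [0.0, 415.9, 202.1], [0.0, 0.0, 1.0]] [ 0.398 -0.074  1.379] [[0.01, -1.0, -0.01], [-0.99, -0.01, -0.11], [0.11, 0.01, -0.99]]
scene [[426.6, 0.0, 324.9], [0.0, 426.6, 194.9], [0.0, 0.0, 1.0]] [ 1.299 -0.019  1.013] [[-0.08, 1.0, 0.02], [0.79, 0.07, -0.61], [-0.61, -0.03, -0.79]]
```

View pics/top.png

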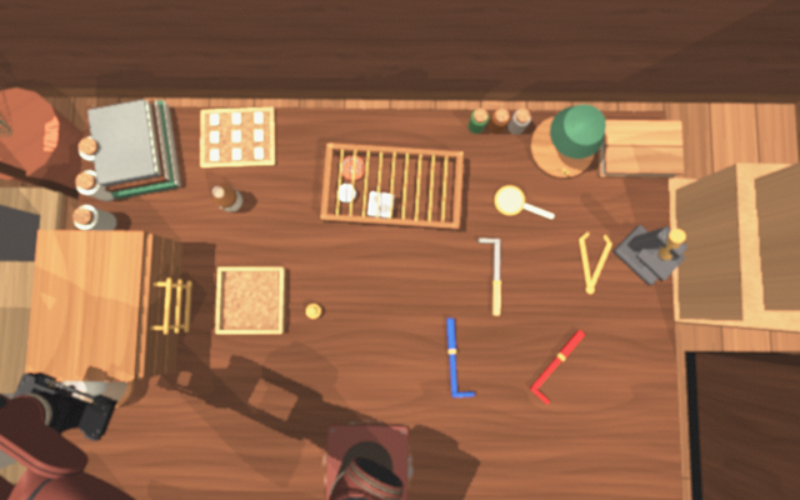

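View pics/scene.png

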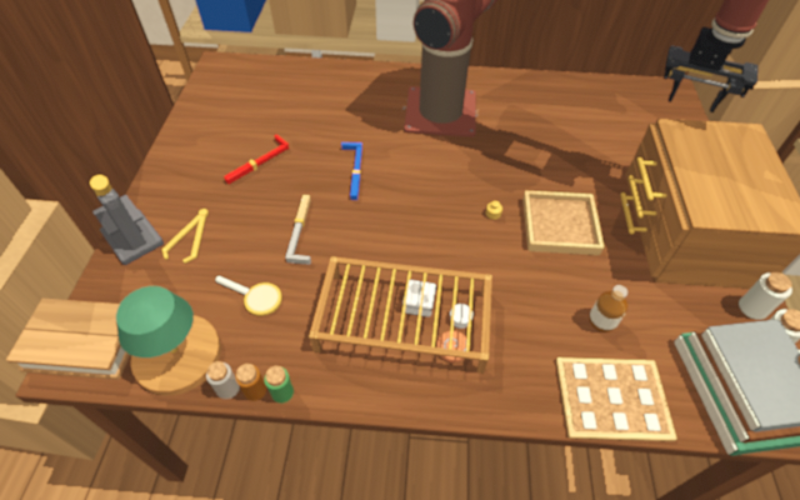

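Candidates (top.png pixels): the hook is the pale-handled steel one at (497,275). Its look-alikes are the blue one at (455,355) and the red one at (560,365). The tin is the square one at (380,204), and the round pillbox is at (346,193). The box is the empty cork tray at (250,300), not the specimen tray at (237,137). I'll check these choices in one close crop and measure.

```bash
python3 - <<'E'
from h import *
import pickle
s=pickle.load(open("top.pkl","rb"));im=s["image"]
save("crop",im[105:265,250:420],4.0*0.9)
def P(u,v,z):return np.round(onplane(s,u/1.25,v/1.25,z),3)
for n,u,v,z in[("rackFL",322,220,.064),("rackFR",462,228,.064),("rackBL",328,145,.064),("rackBR",464,152,.064),("tin",380,204,.042),("pill",346,193,.026),("box",250,300,.03),("boxTL",217,268,.03),("boxBR",284,333,.03),("weight",314,311,.04)]:print(n,P(u,v,z))
hsv=cv2.cvtColor(im,cv2.COLOR_RGB2HSV)
sub=np.zeros(im.shape[:2],bool);sub[185:256,376:408]=1
H,S,V=cv2.split(hsv)
print(hsv[245,397],hsv[205,398],hsv[220,385])
steel=sub&(S<60)&(V>110);hand=sub&(S>60)&(V>185)
for n,m in(("steel",steel),("hand",hand)):
    ys,xs=np.nonzero(m);print(n,len(ys),xs.min(),xs.max(),ys.min(),ys.max());print(cv2.minAreaRect(np.c_[xs,ys].astype(np.float32)))
    if n=="hand":
        (c,_,_)=cv2.minAreaRect(np.c_[xs,ys].astype(np.float32));print("handle c",onplane(s,*c,.02))
    else:
        for a,b in((188,195),(196,205),(206,215),(216,224)):
            k=(ys>=a)&(ys<=b)&(xs>390);print(np.round(onplane(s,xs[k].mean(),ys[k].mean(),.015),4))
        print("arm tip", onplane(s,xs.min(),ys[xs<392].mean(),.02))
E
```

```text
rackFL [0.623 0.121 0.064]
rackFR [ 0.607 -0.237  0.064]
rackBL [0.821 0.111 0.064]
rackBR [ 0.806 -0.243  0.064]
tin [ 0.671 -0.026  0.042]
pill [0.703 0.065 0.026]
box [0.417 0.307 0.03 ]
boxTL [0.499 0.397 0.03 ]
boxBR [0.333 0.216 0.03 ]
weight [0.391 0.139 0.04 ]
[ 27  73 247] [ 19  23 240] [ 10 145 164]
steel 195 383 399 191 224
((391.0, 207.5), (33.0, 16.0), 90.0)
[ 0.5808 -0.3282  0.015 ]
[ 0.5541 -0.3341  0.015 ]
[ 0.522  -0.3331  0.015 ]
[ 0.4926 -0.3329  0.015 ]
arm tip [ 0.58205673 -0.28673146  0.02      ]
hand 206 385 400 190 252
((396.4042053222656, 220.3502197265625), (63.37945556640625, 13.70410442352295), 81.6070785522461)
handle c [ 0.48921457 -0.3299816   0.02      ]
```

View pics/crop.png

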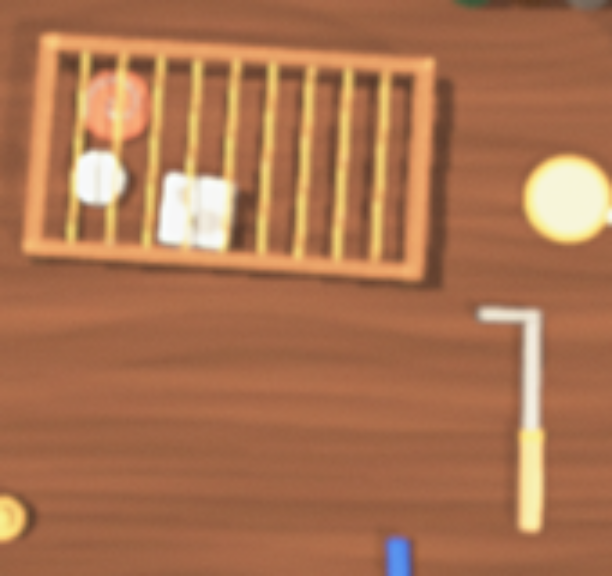

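The crop confirms the choice: pale handle at crop (531,481), steel shaft up to (533,320), arm tip left at (478,315). The tin is the square one with corners near (165,173), (236,180), (229,249) and (160,243). The round one at (100,178) is the pillbox.

```bash
cat >> h.py <<'E'
def delta(x,y,z,yaw=None):
    "tool-axis shift in units, and turn about tool z in units, to reach x,y,z with tool y at 90deg+yaw"
    o=observe();R=Rn.from_quat(o["orientation"]).as_matrix()
    d=R.T@(np.array([x,y,z])-o["ee_pos"])/.6
    cur=np.degrees(np.arctan2(R[1,1],R[0,1]))-90
    t=0 if yaw is None else -(((yaw-cur)+90)%180-90)/180
    print("pos",np.round(o["ee_pos"],4),"yaw",round(cur,2),"shift",np.round(d,4),"turn z",round(t,4),"tilt",np.round(R[:,2],4),"t",round(o["clock"],2))
E
python3 - <<'E'
from h import *
import pickle
s=pickle.load(open("top.pkl","rb"))
C=lambda u,v,z:onplane(s,250+u/3.6-.4,105+v/3.6-.4,z)
def L(n,*p): print(n,*[np.round(q[:2],4) for q in p])
a,b=C(532,432,.02),C(530,532,.02);L("handle",a,b,(a+b)/2)
c=C(533,325,.02);d=c-b;L("shaft",c);print("hook yaw",np.degrees(np.arctan2(d[1],d[0])))
L("armtip",C(478,315,.02))
t=[C(*p,.042) for p in((165,173),(236,180),(229,249),(160,243))];L("tin",*t,sum(t)/4)
for i,j in((3,0),(2,1)):
  e=t[j]-t[i];print(np.degrees(np.arctan2(e[1],e[0])))
L("rackF",C(22,255,.064),C(422,280,.064)); L("rackside",C(42,35,.064),C(434,60,.064))
P=lambda u,v,z:onplane(s,u/1.25-.4,v/1.25-.4,z)
L("blue",P(451,319,.02),P(455,397,.02),P(474,394,.02))
L("box",*[P(*p,.03) for p in((217,268),(284,267),(284,333),(217,334))])
delta(.42,-.334,.2,0)
E
```

```text
handle [ 0.4754 -0.333 ] [ 0.3854 -0.3305] [ 0.4304 -0.3318]
shaft [ 0.5731 -0.3348]
hook yaw -1.312348109798791
armtip [ 0.5817 -0.2847]
tin [0.7057 0.0026] [ 0.6999 -0.0621] [ 0.6363 -0.0566] [0.641 0.006] [ 0.6707 -0.0275]
-2.981015200247084
-4.951316849694266
rackF [0.6248 0.1274] [ 0.6065 -0.2284]
rackside [0.8267 0.115 ] [ 0.8071 -0.2393]
blue [ 0.376  -0.2127] [ 0.1788 -0.2231] [ 0.187  -0.2715]
box [0.5001 0.3985] [0.5049 0.2234] [0.3347 0.2173] [0.3298 0.39  ]
pos [0.1986 0.592  0.2295] yaw -18.55 shift [-0.8408 -1.3457  0.0514] turn z -0.1031 tilt [-7.0e-04 -1.6e-03 -1.0e+00] t 0.1
```

Request:
servo_tool([
  [[0,0,0,0,0,-0.048,1],[0,0,0,0,0,-0.048,1],[-0.06,-0.08,0,0,0,0,1],[-0.06,-0.08,0,0,0,0,1],[-0.06,-0.08,0,0,0,0,1],[-0.06,-0.08,0,0,0,0,1],[-0.06,-0.08,0,0,0,0,1],[-0.06,-0.08,0,0,0,0,1]],
], newtons=40)

```text
clock: 1.1
ee_pos: [0.409, 0.2981, 0.2303]
orientation: [0.011, 1.0, 0.0, -0.0]
wrist_force: [0.5, 0.1, 0.7]
gripper_width: 0.0873
gripper_force: 0.0
```

Request:
servo_tool([
  [[0,-0.1,0,0,0,0,1],[0,-0.1,0,0,0,0,1],[0,-0.1,0,0,0,0,1],[0,-0.1,0,0,0,0,1],[0,-0.1,0,0,0,0,1],[0,-0.1,0,0,0,0,1],[0,-0.1,0,0,0,0,1],[0,-0.1,0,0,0,0,1]],
])

```text
clock: 2.1
ee_pos: [0.3972, -0.182, 0.2305]
orientation: [0.011, 1.0, 0.0, 0.0]
wrist_force: [1.2, 0.2, -0.3]
gripper_width: 0.087
gripper_force: 0.0
```

```bash
python3 -c "
from h import *
delta(.41,-.3313,.12,-1.3)"
```

```text
pos [ 0.3972 -0.182   0.2305] yaw -1.29 shift [-0.0268 -0.2483  0.1842] turn z 0.0 tilt [ 5.e-04  0.e+00 -1.e+00] t 2.1
```

Request:
servo_tool([
  [[-0.01,-0.08,0.03,0,0,0,1],[-0.01,-0.08,0.03,0,0,0,1],[-0.007,-0.088,0.04,0,0,0,1],[0,0,0.03,0,0,0,1],[0,0,0,0,0,0,1]],
])

```text
clock: 2.72
ee_pos: [0.4093, -0.3276, 0.1501]
orientation: [0.011, 1.0, 0.002, -0.002]
wrist_force: [-0.7, -1.1, 0.6]
gripper_width: 0.087
gripper_force: 0.0
```

```bash
cat >> h.py <<'E'
def wray(s,o,u,v):
    K=np.array(s["mtx"]);x=(u-K[0,2])/K[0,0];y=(v-K[1,2])/K[1,1];r=np.hypot(x,y)+1e-12
    d=np.array([np.sin(r)*x/r,np.sin(r)*y/r,np.cos(r)])
    M=np.array(s["mount"]);R=Rn.from_quat(o["orientation"]).as_matrix()
    return R@M[:3,3]+o["ee_pos"],R@M[:3,:3]@d
def wplane(s,o,u,v,z):
    c,d=wray(s,o,u,v);return c+d*(z-c[2])/d[2]
E
python3 - <<'E'
from h import *
import pickle
o=observe();s=snapshot("wrist");pickle.dump((o,s),open("w1.pkl","wb"));save("w1",s["image"],1.25)
print(np.round(s["mtx"],1).tolist(),np.round(s["mount"],3).tolist())
delta(.41,-.3313,.012,-1.3)
E
```

```text
[[309.7, 0.0, 329.0], [0.0, 309.7, 202.4], [0.0, 0.0, 1.0]] [[-0.001, -0.959, -0.284, 0.078], [1.0, -0.001, 0.001, -0.001], [-0.001, -0.284, 0.959, -0.153], [0.0, 0.0, 0.0, 1.0]]
pos [ 0.4101 -0.3278  0.1516] yaw -1.25 shift [-0.0004 -0.0064  0.2327] turn z 0.0003 tilt [-0.0017  0.0023 -1.    ] t 2.77
```

View pics/w1.png

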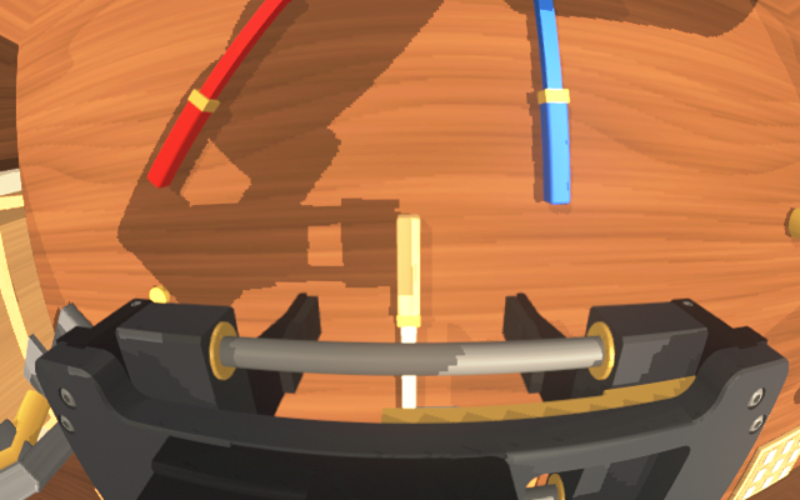

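The wrist view shows the handle from (408,217) to (408,320), midway between the fingers, with the shaft below it. The blue look-alike's end is at (558,203), well clear.

```bash
python3 - <<'E'
from h import *
import pickle
o,s=pickle.load(open("w1.pkl","rb"))
for u,v in((408,217),(408,318),(408,395)):print(np.round(wplane(s,o,u/1.25,v/1.25,.02),4))
E
```

```text
[ 0.3864 -0.3297  0.02  ]
[ 0.4692 -0.3318  0.02  ]
[ 0.5475 -0.334   0.02  ]
```

Request:
servo_tool([
  [[0,-0.004,0.08,0,0,0,1],[0,0,0.08,0,0,0,1],[0,0,0.05,0,0,0,1],[0,0,0.019,0,0,0,1],[0,0,0,0,0,0,1],[0,0,0,0,0,0,0],[0,0,0,0,0,0,0],[0,0,0,0,0,0,0]],
], newtons=40)

```text
clock: 3.78
ee_pos: [0.4111, -0.3321, 0.016]
orientation: [0.011, 1.0, -0.001, 0.001]
wrist_force: [-0.2, 0.6, -0.4]
gripper_width: 0.0647
gripper_force: 0.0
```

Request:
servo_tool([
  [[0,0,0,0,0,0,0],[0,0,0,0,0,0,0],[0,0,0,0,0,0,0]],
])

```text
clock: 4.15
ee_pos: [0.4105, -0.3316, 0.0151]
orientation: [0.011, 1.0, 0.0, -0.0]
wrist_force: [0.2, 0.3, -0.2]
gripper_width: 0.0347
gripper_force: 0.0
```

Request:
servo_tool([
  [[0,0,0.006,0,0,0,0],[0,0,0,0,0,0,0],[0,0,0,0,0,0,0],[0,0,0,0,0,0,0],[0,0,0,0,0,0,0]],
])

```text
clock: 4.78
ee_pos: [0.4105, -0.3316, 0.0115]
orientation: [0.011, 1.0, 0.0, -0.0]
wrist_force: [-0.1, 0.1, -0.7]
gripper_width: 0.0176
gripper_force: 40.0
```

```bash
python3 -c "
from h import *
delta(.41,-.33,.016,-3.2)
print(observe()['gripper_width'],observe()['gripper_force'])"
```

```text
pos [ 0.4105 -0.3316  0.0115] yaw -1.27 shift [ 0.0009  0.0026 -0.0076] turn z 0.0107 tilt [-1.e-04  1.e-04 -1.e+00] t 4.78
0.017550588347588315 39.971153140068054
```

Request:
servo_tool([
  [[0,0,-0.04,0,0,0,0],[0,0,-0.043,0,0,0.0124,0],[0.0065,0.08,0,0,0,0,0],[0.0065,0.08,0,0,0,0,0],[0.0065,0.08,0,0,0,0,0],[0.0065,0.08,0,0,0,0,0],[0,0.046,0,0,0,0,0],[0,0,0,0,0,0,0]],
])

```text
clock: 5.78
ee_pos: [0.4082, -0.1099, 0.0613]
orientation: [0.029, 1.0, 0.0, -0.0]
wrist_force: [0.3, -0.6, -0.4]
gripper_width: 0.0175
gripper_force: 40.0
```

```bash
python3 - <<'E'
from h import *
import pickle
delta(.408,-.1117,.0145,-3.5)
o=observe();s=snapshot("top");pickle.dump((o,s),open("t2.pkl","wb"));save("t2",s["image"][105:265,250:420],3.6)
E
```

```text
pos [ 0.4082 -0.1099  0.0613] yaw -3.33 shift [ 0.0002 -0.0031  0.0779] turn z 0.001 tilt [-2.e-04  2.e-04 -1.e+00] t 5.78
```

View pics/t2.png

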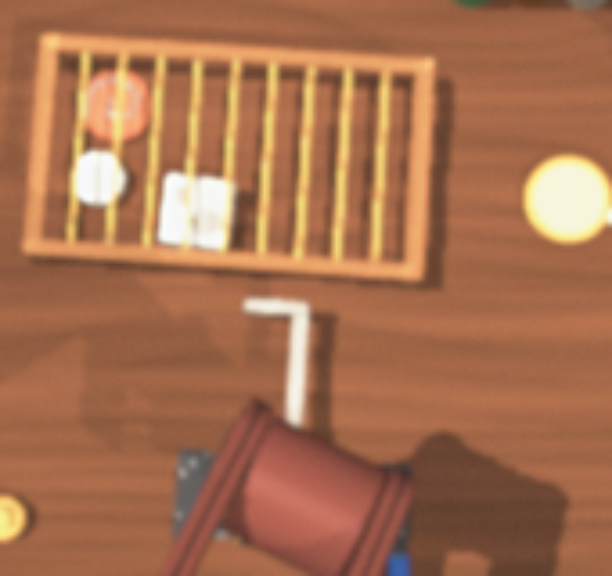

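Request:
servo_tool([
  [[0,-0.003,0.04,0,0,0.001,0],[0,0,0.038,0,0,0,0],[0,0,0,0,0,0,0]],
])

```text
clock: 6.2
ee_pos: [0.4068, -0.1136, 0.0132]
orientation: [0.033, 0.999, 0.001, -0.002]
wrist_force: [-0.0, -0.1, -0.9]
gripper_width: 0.018
gripper_force: 40.0
```

```bash
python3 - <<'E'
from h import *
import pickle
o,s=pickle.load(open("t2.pkl","rb"))
C=lambda u,v,z:np.round(onplane(s,250+u/3.6-.4,105+v/3.6-.4,z),4)
print("tip,corner",C(244,307,.069),C(308,305,.069))
delta(.5428,-.1199,.0145,-3.5)
E
```

```text
tip,corner [ 0.5797 -0.0709  0.069 ] [ 0.5822 -0.1273  0.069 ]
pos [ 0.4068 -0.1136  0.0132] yaw -3.76 shift [-0.2268  0.0044 -0.003 ] turn z -0.0014 tilt [-0.0034  0.0014 -1.    ] t 6.2
```

Request:
servo_tool([
  [[-0.04,0,-0.002,0,0,0,0],[-0.045,0,0,0,0,0,0],[-0.045,0,0,0,0,0,0],[-0.045,0,0,0,0,0,0],[-0.045,0,0,0,0,0,0],[-0.006,0,0,0,0,0,0],[0,0,0,0,0,0,0]],
])

```text
clock: 7.08
ee_pos: [0.5432, -0.1224, 0.016]
orientation: [0.032, 0.999, -0.0, -0.0]
wrist_force: [-1.5, -0.2, -1.6]
gripper_width: 0.0177
gripper_force: 40.0
```

```bash
python3 - <<'E'
from h import *
import pickle
delta(.5428+.0037,-.1199+.06,.0145,-3.5)
o=observe();s=snapshot("top");save("t3",s["image"][105:265,250:420],3.6)
print(observe()["wrist_force"])
E
```

```text
pos [ 0.5432 -0.1224  0.016 ] yaw -3.7 shift [0.0013 0.1042 0.0025] turn z -0.0011 tilt [-5.e-04 -0.e+00 -1.e+00] t 7.08
[-0.3681971  -0.31290126 -1.62571035]
```

View pics/t3.png

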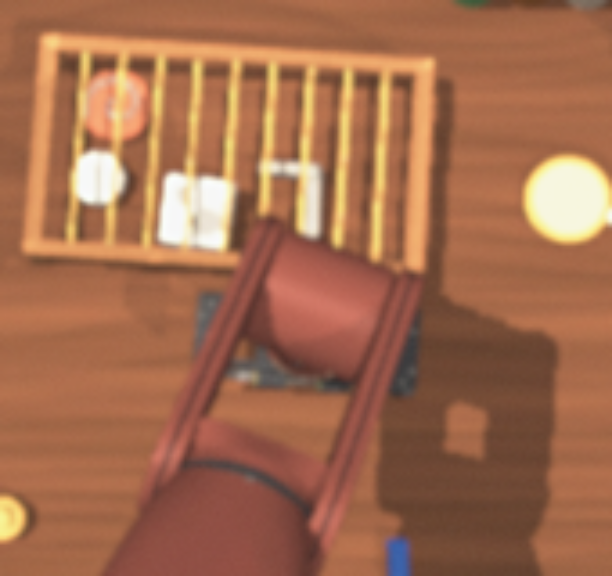

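Request:
servo_tool([
  [[-0.01,0,0.002,0,0,0,0],[0,0.03,0,0,0,0,0],[0,0.03,0,0,0,0,0],[0,0.03,0,0,0,0,0],[0,0.013,0,0,0,0,0],[0,0,0,0,0,0,0]],
])

```text
clock: 7.88
ee_pos: [0.5536, -0.0598, 0.0146]
orientation: [0.031, 1.0, -0.0, -0.0]
wrist_force: [-0.2, -0.3, -1.9]
gripper_width: 0.0172
gripper_force: 40.0
```

```bash
python3 - <<'E'
from h import *
import pickle
s=snapshot("top");save("t4",s["image"][105:265,250:420],3.6)
delta(.5428+.0037,-.1199+.06,.0145,-3.5)
print(observe()["wrist_force"])
E
```

```text
pos [ 0.5537 -0.0604  0.0146] yaw -3.63 shift [0.012  0.     0.0002] turn z -0.0007 tilt [ 1.e-04 -3.e-04 -1.e+00] t 7.92
[ 0.29134591  0.0781043  -1.63743576]
```

View pics/t4.png

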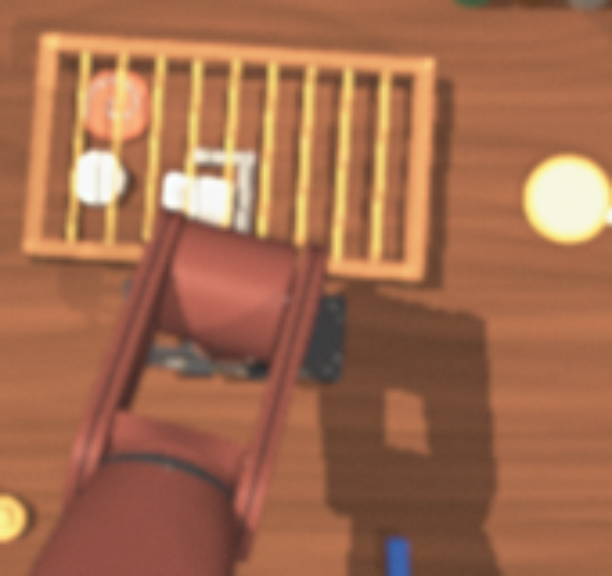

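The arm is behind the tin: tip at (194,160), tin's far edge at about row 175, and the shaft just right of the tin. Dragging.

Request:
servo_tool([
  [[0,0.006,0.001,0,0,0,0],[0.015,0,0,0,0,0,0],[0.015,0,0,0,0,0,0],[0.02,0,0,0,0,0,0],[0.02,0,0,0,0,0,0],[0.02,0,0,0,0,0,0],[0.02,0,0,0,0,0,0],[0.02,0,0,0,0,0,0]],
])

```text
clock: 8.93
ee_pos: [0.4752, -0.052, 0.014]
orientation: [0.032, 0.999, -0.0, 0.0]
wrist_force: [0.4, 0.4, -1.2]
gripper_width: 0.0176
gripper_force: 40.0
```

Request:
servo_tool([
  [[0.02,0,0,0,0,0,0],[0.02,0,0,0,0,0,0],[0.02,0,0,0,0,0,0],[0.02,0,0,0,0,0,0],[0.02,0,0,0,0,0,0],[0.02,0,0,0,0,0,0],[0.01,0,0,0,0,0,0],[0,0,0,0,0,0,0]],
])

```text
clock: 9.93
ee_pos: [0.3977, -0.047, 0.014]
orientation: [0.032, 0.999, 0.0, -0.0]
wrist_force: [-0.5, 0.1, -2.1]
gripper_width: 0.0179
gripper_force: 40.0
```

```bash
python3 - <<'E'
from h import *
s=snapshot("scene");im=s["image"];save("s5",im[100:320,200:460],3)
delta(.5428+.0037,-.1199+.06,.0145,-3.5)
print(observe()["wrist_force"])
E
```

```text
pos [ 0.3981 -0.0471  0.014 ] yaw -3.69 shift [-0.2482 -0.0053 -0.0008] turn z -0.0011 tilt [ 1.e-04 -1.e-04 -1.e+00] t 9.97
[ 0.23438766  0.77993128 -1.46941863]
```

View pics/s5.png

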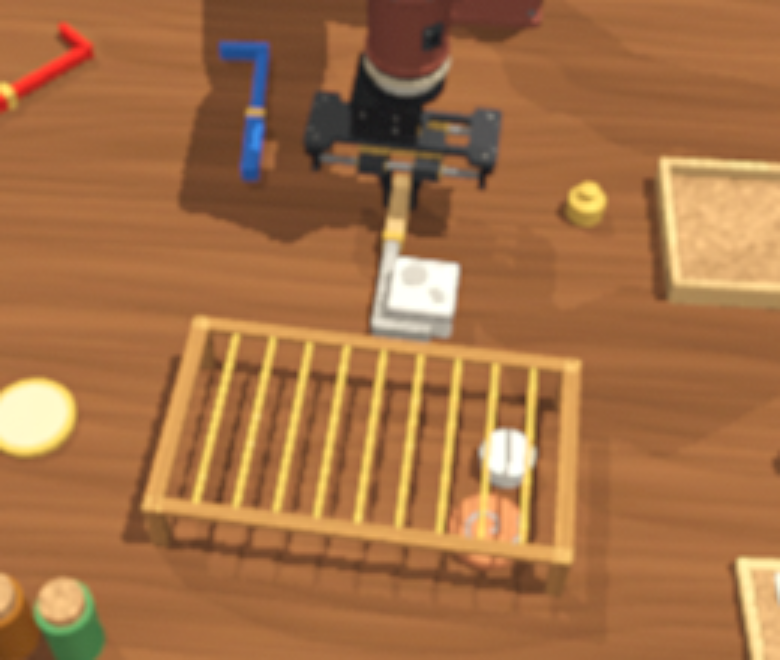

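The tin stands at (422,290), fully in front of the rack, with the hook behind and beside it. Disengage and lay the hook back at its original place.

Request:
servo_tool([
  [[-0.017,0,0,0,0,0,0],[0,-0.03,0,0,0,0,0],[0,-0.045,0,0,0,0,0],[0,-0.05,0,0,0,0,0],[0,0,-0.05,0,0,0,0],[0,0,-0.05,0,0,0,0],[-0.0085,-0.087,0,0,0,0,0],[-0.0085,-0.087,0,0,0,0,0]],
])

```text
clock: 10.98
ee_pos: [0.4086, -0.2292, 0.0749]
orientation: [0.031, 1.0, -0.001, 0.001]
wrist_force: [0.9, -0.2, -0.9]
gripper_width: 0.0173
gripper_force: 40.0
```

Request:
servo_tool([
  [[-0.0085,-0.087,0,0,0,0,0],[-0.0085,-0.087,0,0,0,0,0],[0,0,0.06,0,0,0,0],[0,0,0.03,0,0,0,0],[0,0,0,0,0,0,0]],
])

```text
clock: 11.6
ee_pos: [0.4094, -0.3304, 0.0178]
orientation: [0.032, 0.999, 0.002, -0.002]
wrist_force: [-0.4, -0.2, -1.1]
gripper_width: 0.0182
gripper_force: 40.0
```

```bash
python3 -c "
from h import *
delta(.4105,-.3316,.0115,-3.5);print(observe()['wrist_force'])"
```

```text
pos [ 0.4094 -0.3304  0.0178] yaw -3.65 shift [-0.002  -0.0019  0.0105] turn z -0.0008 tilt [-0.0033  0.0037 -1.    ] t 11.6
[-0.44130137 -0.2176315  -1.08169623]
```

Request:
servo_tool([
  [[0,0,0.003,0,0,0,0],[0,0,0.003,0,0,0,0],[0,0,0,0,0,0,0]],
])

```text
clock: 11.98
ee_pos: [0.411, -0.3324, 0.0171]
orientation: [0.032, 0.999, -0.0, 0.0]
wrist_force: [-0.8, 0.1, -1.5]
gripper_width: 0.0176
gripper_force: 40.0
```

Request:
servo_tool([
  [[0,0,0.005,0,0,0,0],[0,0,0.004,0,0,0,0],[0,0,0,0,0,0,0]],
])

```text
clock: 12.35
ee_pos: [0.4105, -0.3323, 0.011]
orientation: [0.032, 0.999, -0.0, 0.0]
wrist_force: [0.6, -0.1, -1.1]
gripper_width: 0.0175
gripper_force: 40.0
```

Request:
servo_tool([
  [[0,0,0,0,0,0,0.5],[0,0,0,0,0,0,0.5],[0,0,0,0,0,0,0.5],[0,0,0,0,0,0,0.5],[0,0,-0.05,0,0,0,0.5],[0,0,-0.09,0,0,0,1],[0,0,-0.09,0,0,0,1],[0,0,0,0,0,0,1]],
])

```text
clock: 13.35
ee_pos: [0.4131, -0.3351, 0.1546]
orientation: [0.032, 0.999, -0.004, 0.004]
wrist_force: [1.1, 0.7, -0.2]
gripper_width: 0.0657
gripper_force: 0.0
```

```bash
python3 - <<'E'
from h import *
import pickle
o=observe();s=snapshot("top");im=s["image"];pickle.dump(s,open("t6.pkl","wb"));save("t6",im[105:265,250:420],3.6)
delta(.53,-.03,.15,-3.5)
hsv=cv2.cvtColor(im,cv2.COLOR_RGB2HSV);m=((hsv[...,1]<60)&(hsv[...,2]>150)).astype(np.uint8)
m[:172]=0;m[230:]=0;m[:,:280]=0;m[:,340:]=0
n,l,st,c=cv2.connectedComponentsWithStats(m);i=1+st[1:,4].argmax();ys,xs=np.nonzero(l==i)
r=cv2.minAreaRect(np.c_[xs,ys].astype(np.float32));print(st[i],r)
b=[onplane(s,*p,.042) for p in cv2.boxPoints(r)];print(np.round(b,4),np.round(onplane(s,*r[0],.042),4))
E
```

```text
pos [ 0.4118 -0.3336  0.1516] yaw -3.68 shift [-0.1642  0.5177  0.0013] turn z -0.001 tilt [ 0.0038 -0.0042 -1.    ] t 13.4
[291 195  22  21 418] ((301.5, 205.0), (20.0, 21.0), 90.0)
[[ 0.5657  0.0145  0.042 ]
 [ 0.5665 -0.0536  0.042 ]
 [ 0.5016 -0.0545  0.042 ]
 [ 0.5007  0.0132  0.042 ]] [ 0.5335 -0.0201  0.042 ]
```

View pics/t6.png

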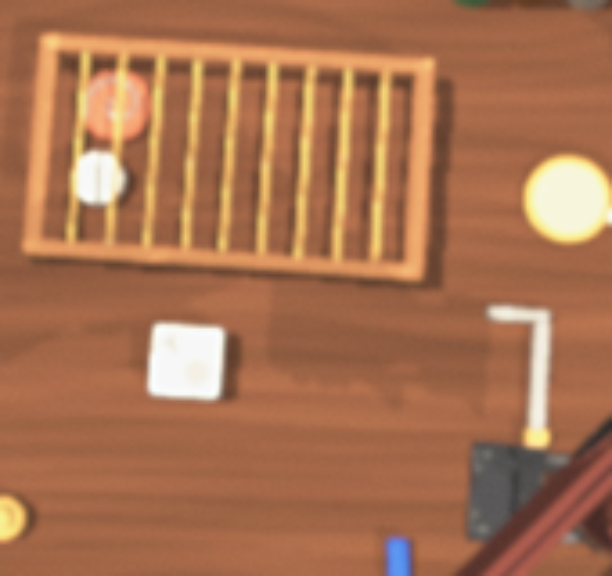

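The hook lies flat at (540,370) and the tin stands clear at (187,361), with its sides near -3.5° yaw. Now to above the tin.

Request:
servo_tool([
  [[-0.028,0.089,0,0,0,0,1],[-0.028,0.089,0,0,0,0,1],[-0.028,0.089,0,0,0,0,1],[-0.028,0.089,0,0,0,0,1],[-0.028,0.089,0,0,0,0,1],[-0.028,0.089,0,0,0,0,1],[0,0,0,0,0,0,1],[0,0,0,0,0,0,1]],
])

```text
clock: 14.4
ee_pos: [0.5305, -0.0189, 0.1472]
orientation: [0.032, 0.999, -0.0, -0.002]
wrist_force: [-0.2, -0.7, 0.9]
gripper_width: 0.0867
gripper_force: 0.0
```

```bash
python3 - <<'E'
from h import *
delta(.5335,-.0205,.015,-3.5)
o=observe();s=snapshot("wrist");im=s["image"];save("w7",im,1.25)
print(o["gripper_width"])
E
```

```text
pos [ 0.5305 -0.0189  0.1472] yaw -3.62 shift [-0.0059 -0.0023  0.2204] turn z -0.0007 tilt [-0.0031  0.     -1.    ] t 14.4
0.08674626590329974
```

View pics/w7.png

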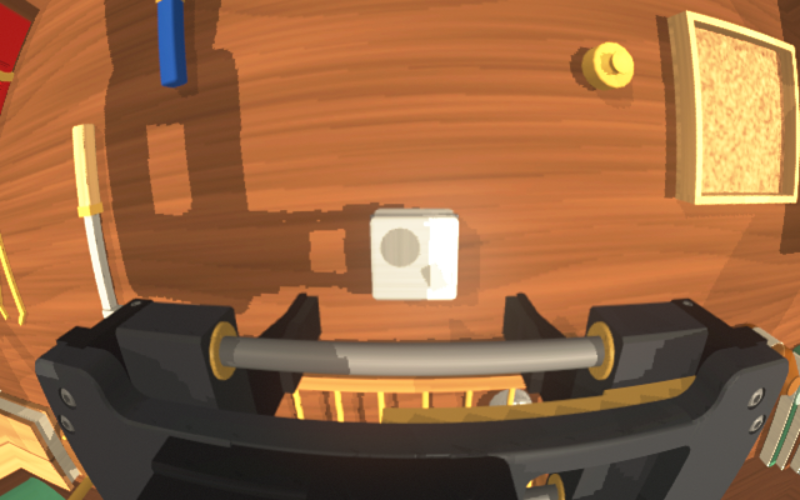

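The tin top spans (372,211) to (459,299), between and square to the fingers; the box and weight are clear.

```bash
python3 - <<'E'
from h import *
o=observe();s=snapshot("wrist")
for p in((372,212),(459,210),(457,299),(374,299),(415.5,255)):print(np.round(wplane(s,o,p[0]/1.25,p[1]/1.25,.042),4))
# box rim corners
for p in((683,14),(798,46),(795,203),(685,203)):print("box",np.round(wplane(s,o,p[0]/1.25,p[1]/1.25,.03),4))
delta(.5335,-.0205,.015,-3.5)
E
```

```text
[ 0.4978 -0.0451  0.042 ]
[0.5003 0.0142 0.042 ]
[0.5657 0.0107 0.042 ]
[ 0.5617 -0.0496  0.042 ]
[ 0.5303 -0.0174  0.042 ]
box [0.3388 0.2203 0.03  ]
box [0.3302 0.4047 0.03  ]
box [0.5033 0.3943 0.03  ]
box [0.5032 0.2144 0.03  ]
pos [ 0.5308 -0.02    0.1479] yaw -3.76 shift [-0.005  -0.0005  0.2216] turn z -0.0014 tilt [-0.0019  0.     -1.    ] t 14.5
```

Request:
servo_tool([
  [[-0.002,0.003,0.07,0,0,0,1],[0,0,0.07,0,0,0,1],[0,0,0.05,0,0,0,1],[0,0,0.03,0,0,0,1],[0,0,0,0,0,0,1],[0,0,0,0,0,0,0],[0,0,0,0,0,0,0],[0,0,0,0,0,0,0]],
], newtons=25)

```text
clock: 15.5
ee_pos: [0.5338, -0.0174, 0.018]
orientation: [0.032, 0.999, -0.0, 0.001]
wrist_force: [-0.0, -0.2, -0.4]
gripper_width: 0.0647
gripper_force: 0.0
```

Request:
servo_tool([
  [[0,0,0,0,0,0,0],[0,0,0,0,0,0,0]],
])

```text
clock: 15.75
ee_pos: [0.5337, -0.0173, 0.0178]
orientation: [0.032, 0.999, -0.0, 0.001]
wrist_force: [-0.7, 0.4, 6.3]
gripper_width: 0.0617
gripper_force: 25.0
```

```bash
python3 -c "
from h import *
delta(.418,.307,.1,2);print(observe()['gripper_width'],observe()['gripper_force'])"
```

```text
pos [ 0.5337 -0.0173  0.0178] yaw -3.67 shift [ 0.2268  0.5271 -0.1374] turn z -0.0315 tilt [ 1.3e-03 -3.0e-04 -1.0e+00] t 15.75
0.06171034210485361 24.996128012426198
```

Request:
servo_tool([
  [[0,0,-0.05,0,0,0,0],[0,0,-0.08,0,0,0,0],[0.01,0.02,-0.04,0,0,0,0],[0.036,0.084,0,0,0,0,0],[0.036,0.084,0,0,0,0,0],[0.036,0.084,0,0,0,0,0],[0.036,0.084,0,0,0,0,0],[0.036,0.084,0,0,0,0,0]],
])

```text
clock: 16.75
ee_pos: [0.4349, 0.2549, 0.1185]
orientation: [0.032, 0.999, -0.0, -0.0]
wrist_force: [0.6, -0.5, -1.7]
gripper_width: 0.0618
gripper_force: 25.0
```

Request:
servo_tool([
  [[0.036,0.087,0,0,0,0,0],[0,0,0,0,0,-0.0315,0],[0,0,0,0,0,0,0]],
])

```text
clock: 17.12
ee_pos: [0.417, 0.3074, 0.1183]
orientation: [-0.018, 1.0, -0.0, -0.001]
wrist_force: [0.1, -0.6, -1.9]
gripper_width: 0.0621
gripper_force: 25.0
```

```bash
python3 -c "
from h import *
delta(.418,.307,.035,2);print(observe()['gripper_width'],observe()['wrist_force'])"
```

```text
pos [0.417  0.3074 0.1183] yaw 2.05 shift [-0.0018 -0.0006  0.1388] turn z 0.0003 tilt [-1.1e-03 -8.0e-04 -1.0e+00] t 17.12
0.06207237357828105 [ 0.12841596 -0.64151696 -1.9307632 ]
```

Request:
servo_tool([
  [[0,0,0.05,0,0,0,0],[0,0,0.05,0,0,0,0],[0,0,0.035,0,0,0,0],[0,0,0.005,0,0,0,0],[0,0,0.003,0,0,0,0],[0,0,0,0,0,0,0],[0,0,0,0,0,0,0]],
])

```text
clock: 18.0
ee_pos: [0.4186, 0.3073, 0.0341]
orientation: [-0.017, 1.0, 0.0, 0.001]
wrist_force: [0.2, 0.1, -2.0]
gripper_width: 0.0619
gripper_force: 25.0
```

Request:
servo_tool([
  [[0,0,0.002,0,0,0,0],[0,0,0.002,0,0,0,0],[0,0,0,0,0,0,0]],
])

```text
clock: 18.38
ee_pos: [0.4178, 0.307, 0.0306]
orientation: [-0.017, 1.0, -0.0, -0.0]
wrist_force: [-0.1, -0.1, -1.2]
gripper_width: 0.0617
gripper_force: 25.0
```

Request:
servo_tool([
  [[0,0,0.001,0,0,0,0],[0,0,0.001,0,0,0,0],[0,0,0,0,0,0,0]],
])

```text
clock: 18.75
ee_pos: [0.4179, 0.307, 0.0298]
orientation: [-0.017, 1.0, -0.0, -0.0]
wrist_force: [-2.6, -1.2, 3.1]
gripper_width: 0.0616
gripper_force: 25.0
```

Contact with the cork (wrist force has reversed to +3 N). Release and retreat.

Request:
servo_tool([
  [[0,0,0,0,0,0,1],[0,0,0,0,0,0,1],[0,0,0,0,0,0,1],[0,0,0,0,0,0,1],[0,0,-0.03,0,0,0,1],[0,0,-0.08,0,0,0,1],[0,0,-0.08,0,0,0,1],[0,0,-0.08,0,0,0,1]],
])

```text
clock: 19.75
ee_pos: [0.418, 0.307, 0.1945]
orientation: [-0.017, 1.0, 0.0, 0.001]
wrist_force: [0.9, 0.6, -0.7]
gripper_width: 0.0869
gripper_force: 0.0
```

Request:
servo_tool([
  [[0,-0.08,0,0,0,0,1],[0,-0.08,0,0,0,0,1],[0,-0.08,0,0,0,0,1],[0,-0.08,0,0,0,0,1],[0,0,0,0,0,0,1],[0,0,0,0,0,0,1]],
])

```text
clock: 20.5
ee_pos: [0.4249, 0.1154, 0.1925]
orientation: [-0.017, 1.0, 0.0, 0.001]
wrist_force: [-0.0, 0.2, -0.4]
gripper_width: 0.0873
gripper_force: 0.0
```

```bash
python3 - <<'E'
from h import *
o=observe();print(o["ee_pos"],o["wrist_force"],o["gripper_width"])
for n,z in(("top",.054),("scene",.054)):
    s=snapshot(n);im=s["image"];hsv=cv2.cvtColor(im,cv2.COLOR_RGB2HSV)
    c=proj(s,np.array([.418,.307,z]));u,v=map(int,c);w=26
    m=((hsv[...,1]<60)&(hsv[...,2]>130)).astype(np.uint8);k=np.zeros_like(m);k[v-w:v+w,u-w:u+w]=1
    ys,xs=np.nonzero(m*k)
    if len(xs): print(n,len(xs),np.round(onplane(s,(xs.min()+xs.max())/2,(ys.min()+ys.max())/2,z),4),xs.min(),xs.max(),ys.min(),ys.max(),c)
E
```

```text
[0.42491517 0.11537189 0.1924999 ] [-0.04471451  0.23316062 -0.44290294] 0.08733116181109449
top 32 [0.4208 0.3326 0.054 ] 189 191 230 247 [197.98107356 239.49059253]
scene 519 [0.4384 0.3024 0.054 ] 437 461 162 185 [449.8381743  168.48675215]
```

```bash
python3 -c "
from cell import *
print(close_job())"
```

```text
the job is handed in; nothing more can be done
None
```

The job is handed in at 20.5 s: I dragged the tin out with the hook, laid the hook back flat on the desk where it started, then lowered the tin upright onto the cork near the middle of the open box. The last scene-camera check found it there; the top view was inconclusive.

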